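# Stow the small preserve jars in the low bay with the telescopic-handled trolley

### The arm

A 7-joint arm with a two-finger parallel gripper is mounted at the origin on a cart in front of the work surface, level with it; the furniture and walls round the work are solid. World frame = base frame: x ahead of the robot, y to its left, z up, the work surface at z = 0. Lengths are in m, angles in degrees, forces in N, time in s.
With the tool pointing down it reaches from about 0.425 to 0.875 m from the base axis. Payload 4.7 kg.
Tool frame: the origin (TCP) lies at the very end of the fingers, on their centre line; the grasp point (between the pads) lies env.hold_point_z behind it (env.hold_point_z is the distance from the TCP to the grasp point, in m); z points along the fingers, y is the line along which they close (so a half turn about z gives the same grasp; the last joint's range is limited). The gripper opens to 87 mm and grips with 3 to 60 N. Pads are 19 mm wide; open, the fingers measure 117 mm over their backs; the gripper's body (75 mm by 190 mm) begins 51 mm behind the grasp point.
Start: joints at [-75.968, 18.392, -4.016, 83.108, 1.295, 78.541, -3.26], TCP at [0.149, 0.633, 0.223] pointing down, gripper open.
Joint ranges: [-163.93, 163.93], [-17.29, 119.83], [-79.2, 71.16], [3.27, 140.29], [-89.18, 269.18], [5.43, 117.66], [-154.24, 154.24]. Speed limits (degrees/s): [147.25, 147.25, 180, 180, 180, 180, 180].

### API

Orientations are given as [roll, pitch, yaw] about the fixed x, y, z axes, in that order (R = Rz(yaw) Ry(pitch) Rx(roll)).
In Python, from cell import env gives the robot as it stands.
- The arm moves only by the shell command python3 -m jog 'ROWS' [FORCE]. ROWS is JSON, a list of rows, each an object with "dp": the shift along the tool's x, y, z in cm, a list of three; "twist": the turn about the tool's z in degrees; "fingers": the opening, from 0 (shut) to 1 (fully open). A call has 1 to 8 rows; each row is the pose to reach, as a shift and turn from the pose commanded when the call began, along the tool's axes at that moment; what a row does not reach only later rows make up. A row lasts 1/8 s, in which the tool goes at most 62.5 mm and 10.7 degrees, less where a joint would pass 70% of its speed; a pose out of reach is approached as far as the arm can. A call with a gripper value outside its range is refused whole. The fingers move at their own pace and stop on an object; FORCE is the grip in N (left out, the last holds). Time passes only in rows, so rows that repeat a pose let the fingers close. It gives the time, the measured TCP pose, the force, the opening and the grip force at its end, in the units of the state.
- env.get_obs(): the state, without advancing time (a new reading comes with each control period).
- env.read_camera(name): name is "side" or "top"; returns a dict with "pixels" (480x640x3 uint8, blue, green, red), "depth" (480x640 float32, m along the optical axis (not along the pixel's ray), 0 where there is no reading), "fx", "fy", "cx", "cy" (pixels), "k1" (the pictures are not rectified: a ray, as slopes to the right and down, at radius r is drawn at 1 + k1 r^2 times it, then the intrinsics apply), "rvec" (rotation vector, rad) and "tvec" (3), from world to camera coordinates, as OpenCV has them. Camera axes: x right, y down, z forward; pixel columns grow to the right and rows downward; lengths in m; the calibration is good to about 2 mm. A picture is of the moment at which its call begins.
- env.sign_off(): hands the job in; it is judged then, once.
The state is a dict: "time_s": time; "qpos": joint angles; "joint_velocities": joint speeds; "effort": joint torques, N m; "tool_pos": TCP position; "tool_rot": TCP orientation; "force": force on the tool from outside, world axes, zero at the start; "wrist_torque": the same for the moment, N m; "grip_width": finger opening in m; "grasp_force": force on a finger pad.
Only numpy, scipy, OpenCV 4.12 (cv2) and the standard library are available. Lean on these libraries where they do the work, as an engineer would, in place of code of your own. Each camera call takes 0.05 s, during which the arm holds its last target. There are 200 camera calls.

### The job

The black-lidded cherry jar left standing on the rail trolley is too tall for the low bay: stand it upright in the shallow tray on top of the bay. Pull the trolley's telescopic handle out until its orange lock button clicks out, and only after that load every small jar (white or gold lid) from the counter on your left upright onto the trolley's deck; then push the trolley by its locked handle fully home to the back stop of the bay, with the jars still standing on it. Let go and leave the gherkin jar, the lemon and the wine glass alone.

Things in the scene. Friction and masses are not known exactly. Their poses are not given: they have to be found in the camera images.
- runway: Fixed low wooden bay with two steel rails running out of its mouth to rubber buffers at y = 275 mm. Origin on the counter, on the centre line under the mouth; y runs along the rails outward from the bay (to the robot's left), z up. Opening under the board 122 mm wide, 125 mm high. A tall jar and a tape roll are fixed on the board behind the tray (up to 275 mm high, y -130 to -332 mm).
- bay_mouth (a point): point on the centre line of the mouth, at the underside of the bay's top board, 125 mm above the counter; axes as runway. The board is 160 mm wide, 16 mm thick and reaches from y = +5 to -365 mm.
- trolley (a joint): position of the trolley along the rails, m: 0 = against the outer buffers (loading place), grows into the bay, 0.345 = fully home at the back stop. Sliding friction 3.5 N; it stays where it is left.
- deck (a point): centre of the top face of the trolley's aluminium deck, 45 mm above the counter; moves with the trolley; axes as runway. Clear deck inside the 8 mm high blue rims: 74 mm across (x) by 242 mm along (y). With the trolley at 0 the deck lies 10 to 262 mm outside the mouth; when home its outer end is 83 mm inside.
- handle (a joint): extension of the telescopic handle, m: 0 = pushed in, 0.110 = fully out, sliding toward +y of the runway; friction about 2 N, less than the trolley's. An unlocked handle just slides in when pushed. Locked, it has about 3 mm of play.
- handle_grip (a point): centre of the handle's black round grip bar: 16 mm thick, 80 mm long across the rails (along x of the runway), 82 mm above the counter, on a 12 mm post that rises from the tube (top 39 mm above the counter). The tube enters a 60 mm steel sleeve (top 45 mm high) at the trolley's outer end; pushed in, the bar is 45 mm outside the sleeve and 231 mm from the deck's centre.
- lock_button (a joint): height of the lock button, m: 0 = held down inside the sleeve, about 0.007 = clicked out through the hole in the sleeve's roof (happens by itself when the handle reaches about 0.108)
- button_top (a point): top of the orange lock button, 9 x 10 mm, travels with the handle, 185 mm inward of the grip bar
- cherry_jar: jar of cherries with a black lid, 64 mm across, 90 mm high, about 0.36 kg, first stands on the trolley's deck; origin at the centre of its underside, z up its axis
- top_tray (a point): centre of the cork floor of the shallow square tray on top of the bay, near its mouth: 144 mm above the counter, 94 mm square inside, aluminium rim 7 mm high; axes as runway
- jam_gold: jar of jam with a gold lid, 53 mm across, 66 mm high, 0.12 to 0.24 kg; origin at the centre of its underside, z up its axis. Maybe absent. One of the small jars to be stored.
- jam_white: jar of dark jam with a white lid, 53 mm across, 66 mm high, 0.12 to 0.24 kg; origin at the centre of its underside, z up its axis. Maybe absent. One of the small jars to be stored.
- honey_a: jar of honey with a white lid, 53 mm across, 66 mm high, 0.12 to 0.24 kg; origin at the centre of its underside, z up its axis. Maybe absent. One of the small jars to be stored.
- honey_b: jar of honey with a white lid, 53 mm across, 66 mm high, 0.12 to 0.24 kg; origin at the centre of its underside, z up its axis. Maybe absent. One of the small jars to be stored.
- gherkin_jar: tall jar of gherkins with a black lid, 70 mm across, 130 mm high, origin under its centre; leave alone
- lemon: yellow lemon, 67 x 51 x 49 mm, origin under its centre; leave alone. To its left and behind it stands a fixed block of bottles 310 mm tall, its front at about x = 0.62 for y 0.02 to 0.43
- glass: stemmed wine glass, 81 mm across, 202 mm high, origin under its centre; leave alone. To its left stands a fixed bottle crate 400 mm tall (580 mm with the bottles on it), its front at x = 0.70 for y -0.39 to -0.03
Things that resemble listed ones, but are neither listed nor needed, are in the scene too. Leave any pink or purple look-alike of the honey_b alone.

How it is judged (in metres and radians):
On the way, in this order (a step that is already met when the one before it is completed fails the run):
1. the handle is fully out and its lock button has clicked out (value of joint handle above 0.103 m and value of joint lock_button above 0.0045 m), for 0.2 s.
2. every small jar present stands upright on the deck, and the cherry jar is off it (x of jam_gold in the frame of deck between -0.016 and 0.016 m and y of jam_gold in the frame of deck between -0.105 and 0.105 m and z of jam_gold in the frame of deck between -0.008 and 0.008 m and angle between each of jam_gold, jam_white, honey_a, honey_b's own z axis and vertical below 0.15 rad and x of jam_white in the frame of deck between -0.016 and 0.016 m and y of jam_white in the frame of deck between -0.105 and 0.105 m and z of jam_white in the frame of deck between -0.008 and 0.008 m and x of honey_a in the frame of deck between -0.016 and 0.016 m and y of honey_a in the frame of deck between -0.105 and 0.105 m and z of honey_a in the frame of deck between -0.008 and 0.008 m and x of honey_b in the frame of deck between -0.016 and 0.016 m and y of honey_b in the frame of deck between -0.105 and 0.105 m and z of honey_b in the frame of deck between -0.008 and 0.008 m and distance between cherry_jar and deck above 0.14 m), for 0.2 s.
3. the trolley is fully home (value of joint trolley above 0.335 m), for 0.2 s.
At the end, for the whole second after the job is handed in: handle out (over 0.103 m) with its button out (over 4.5 mm); trolley within 10 mm of the back stop; every small jar present upright (within 0.15 rad) on the deck; cherry jar upright on the floor of the tray on the bay; all at rest (all of step 1 and value of joint trolley above 0.335 m and x of jam_gold in the frame of deck between -0.016 and 0.016 m and y of jam_gold in the frame of deck between -0.105 and 0.105 m and z of jam_gold in the frame of deck between -0.008 and 0.008 m and angle between each of jam_gold, jam_white, honey_a, honey_b, cherry_jar's own z axis and vertical below 0.15 rad and x of jam_white in the frame of deck between -0.016 and 0.016 m and y of jam_white in the frame of deck between -0.105 and 0.105 m and z of jam_white in the frame of deck between -0.008 and 0.008 m and x of honey_a in the frame of deck between -0.016 and 0.016 m and y of honey_a in the frame of deck between -0.105 and 0.105 m and z of honey_a in the frame of deck between -0.008 and 0.008 m and x of honey_b in the frame of deck between -0.016 and 0.016 m and y of honey_b in the frame of deck between -0.105 and 0.105 m and z of honey_b in the frame of deck between -0.008 and 0.008 m and x of cherry_jar in the frame of top_tray between -0.022 and 0.022 m and y of cherry_jar in the frame of top_tray between -0.022 and 0.022 m and z of cherry_jar in the frame of top_tray between -0.006 and 0.006 m and linear speed of each of jam_gold, jam_white, honey_a, honey_b, cherry_jar below 0.03 m/s); the robot touches nothing.
It fails at once if the gherkin jar, the lemon or the glass was moved over 30 mm (distance of any of gherkin_jar, lemon, glass from where it was at the start of the episode above 0.03 m).
It fails at once if the trolley was pushed toward the bay before the handle was locked (value of joint trolley above 0.09 m and value of joint lock_button below 0.003 m).
Of jam_gold, jam_white, honey_a, honey_b only 3 to 4 are there at a start; the rules pass over those that are not, and their reading is None.
At some moment in a run one of jam_gold, jam_white, honey_a, honey_b may be knocked a few centimetres aside while the robot is not near it.
Once in a run the grip may slacken for a moment while it holds something.
It also fails if it takes over 210 s, if anything falls off the work surface, if the arm or the gripper's body presses on something with over 40 N, if the wrist force passes 120 N, or if a joint passes its speed limit or range.

## Working session

There is one attempt and no reset: what is moved stays moved. The work goes in short steps, Python scripts to look and compute and a shell command to move; the robot and the scene stay as the last step left them, time stands still between calls to the robot, and variables do not carry over. Pictures are saved under pics/ and viewed, at most 14 in all, crops included, and the job is handed in when it is done.

```bash
mkdir -p pics; ls; cat > h.py <<'E'
import numpy as np, cv2
from cell import env
def cam(n):
    c=env.read_camera(n); c['R']=cv2.Rodrigues(np.array(c['rvec'],float))[0]; c['t']=np.array(c['tvec'],float).ravel(); return c
def ray(c,u,v):
    x=(u-c['cx'])/c['fx']; y=(v-c['cy'])/c['fy']
    xd,yd=x,y
    for _ in range(20):
        s=1+c['k1']*(x*x+y*y); x,y=xd/s,yd/s
    return np.array([x,y,1.])
def plane(c,u,v,z):
    o=-c['R'].T@c['t']; d=c['R'].T@ray(c,u,v); return o+d*(z-o[2])/d[2]
def pt(c,u,v,k=1):
    v0,u0=int(round(v)),int(round(u)); p=c['depth'][v0-k:v0+k+1,u0-k:u0+k+1]; p=p[p>0]
    if len(p)==0: return None
    return c['R'].T@(ray(c,u,v)*np.median(p)-c['t'])
def cloud(c):
    v,u=np.mgrid[0:480,0:640]; x=(u-c['cx'])/c['fx']; y=(v-c['cy'])/c['fy']; xd,yd=x,y
    for _ in range(20):
        s=1+c['k1']*(x*x+y*y); x,y=xd/s,yd/s
    d=c['depth']; P=np.stack([x*d,y*d,d],-1)-c['t']
    W=P@c['R']; W[d<=0]=np.nan; return W
E
python3 - <<'E'
from h import *
for n in('top','side'):
    c=cam(n); cv2.imwrite(f'pics/{n}0.png',c['pixels']); print(n,c['fx'],c['k1'],-c['R'].T@c['t'],(c['depth']>0).mean())
print({k:np.round(v,3) for k,v in env.get_obs().items()},env.hold_point_z)
E
```

```text
pics
top 475.4218028603627 -0.06315327228478529 [-0.26847505 -0.30124654  1.52235218] 0.9960319010416666
side 552.5543129819704 -0.10704489268028324 [0.32060073 1.21398337 1.17176718] 0.9962467447916666
{'time_s': np.float64(0.1), 'qpos': array([-75.967,  18.436,  -4.015,  83.169,   1.294,  78.54 ,  -3.261]), 'joint_velocities': array([-0.054, -0.143, -0.035, -0.109, -0.023,  0.057, -0.005]), 'effort': array([ 0.0000e+00, -4.9257e+01, -4.0500e-01, -3.1340e+01, -6.4000e-02,
        3.9000e-02,  0.0000e+00]), 'tool_pos': array([0.149, 0.632, 0.222]), 'tool_rot': array([-1.79900e+02,  4.00000e-03,  1.66775e+02]), 'force': array([0.033, 0.364, 0.188]), 'wrist_torque': array([-0.045, -0.009, -0.004]), 'grasp_force': np.float64(0.0), 'grip_width': np.float64(0.087)} 0.0187
```

View pics/top0.png

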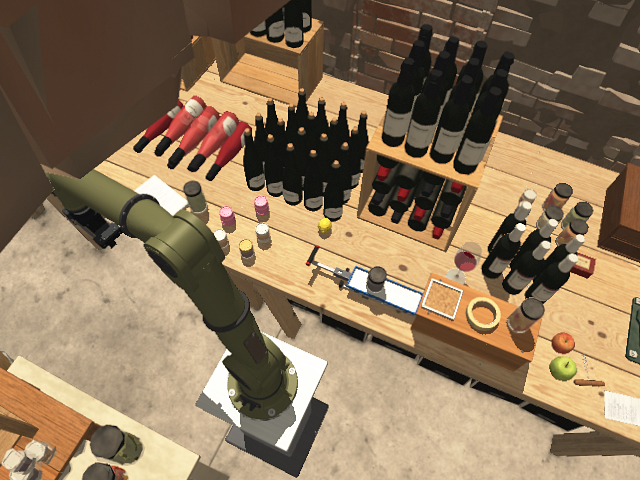

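View pics/side0.png

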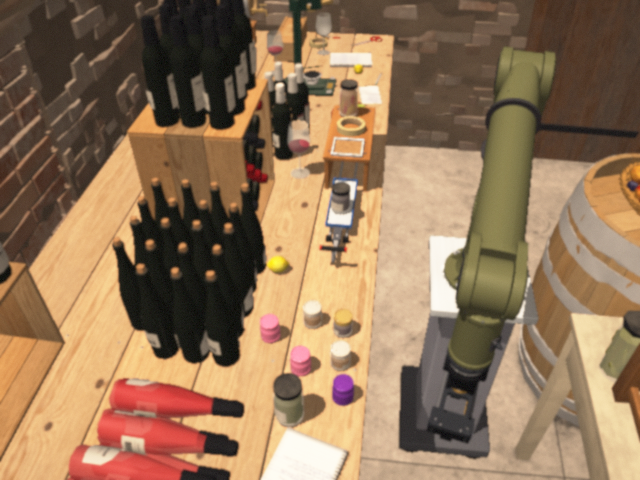

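The side view shows white lids at (313,310) and (341,350) and a gold lid at (343,318). The pink (270,323), (300,355) and purple (343,385) jars are decoys. The cherry jar is at (340,195), the red-ended handle at (334,247) and the tray at (348,147). The top view shows the same things, with the tray at (442,298) and the handle at (314,258).

```bash
cat > meas.py <<'E'
from h import *
def blobs(c,W,mask,amin=25):
    n,l,s,ce=cv2.connectedComponentsWithStats(mask.astype(np.uint8))
    for i in range(1,n):
        if s[i,4]>=amin:
            P=W[l==i]; yield ce[i],s[i,4],np.nanmedian(P,0),np.nanmin(P,0),np.nanmax(P,0)
def lids(n):
    c=cam(n); W=cloud(c); hsv=cv2.cvtColor(c['pixels'],cv2.COLOR_BGR2HSV)
    m=(abs(W[...,2]-0.066)<.007)&(W[...,0]>.2)&(W[...,0]<.8)&(W[...,1]>-.1)&(W[...,1]<.9)
    for ce,a,md,mn,mx in blobs(c,W,m,15):
        h=hsv[int(ce[1]),int(ce[0])]; print(n,'lid?',np.round(ce),a,plane(c,*ce,.066).round(3),'ext',(mx-mn).round(3),'hsv',h)
    return c,W,hsv
E
python3 - <<'E'
from meas import *
for n in('side','top'):
    c,W,hsv=lids(n)
    # cherry lid: z~.135 ; tray/board ~.144
    R=(W[...,0]>.3)&(W[...,0]<.85)&(W[...,1]>-.75)&(W[...,1]<.3)
    for nm,lo,hi in(('z.135',.128,.14),('board',.137,.148)):
        for ce,a,md,mn,mx in blobs(c,W,R&(W[...,2]>lo)&(W[...,2]<hi),60): print(n,nm,ce.round(),a,md.round(3),mn.round(3),mx.round(3))
    H,S,V=cv2.split(hsv)
    for nm,m in(('red',((H<8)|(H>172))&(S>150)&(V>60)),('orange',(H>8)&(H<16)&(S>200)),('blue',(H>100)&(H<130)&(S>120)),('yellow',(H>20)&(H<35)&(S>180))):
        for ce,a,md,mn,mx in blobs(c,W,m&R&(W[...,2]<.2)&(W[...,2]>.02),6): print(n,nm,ce.round(),a,md.round(3),mn.round(3),mx.round(3))
    cv2.imwrite(f'pics/{n}_crop.png',cv2.resize(c['pixels'][220:340,290:480] if n=='top' else c['pixels'][90:270,280:400],None,fx=4 if n=='top' else 3,fy=4 if n=='top' else 3))
E
```

```text
side lid? [259. 257.] 46 [0.654 0.08  0.066] ext [0.026 0.037 0.013] hsv [15 73 21]
side lid? [253. 275.] 29 [0.656 0.156 0.066] ext [0.013 0.04  0.013] hsv [35 53 29]
side lid? [247. 300.] 46 [0.653 0.25  0.066] ext [0.024 0.035 0.014] hsv [ 16  59 121]
side lid? [312. 307.] 222 [0.475 0.254 0.066] ext [0.049 0.051 0.011] hsv [ 20  34 251]
side lid? [343. 316.] 227 [0.39  0.273 0.066] ext [0.048 0.055 0.011] hsv [ 21 141 242]
side lid? [239. 319.] 36 [0.656 0.319 0.066] ext [0.015 0.041 0.012] hsv [38 36 28]
side lid? [269. 321.] 225 [0.579 0.315 0.066] ext [0.049 0.05  0.011] hsv [172  91 254]
side lid? [225. 350.] 106 [0.67  0.421 0.066] ext [0.069 0.049 0.014] hsv [40 70 22]
side lid? [194. 346.] 95 [0.75  0.421 0.066] ext [0.07  0.033 0.014] hsv [38 49 21]
side lid? [340. 349.] 274 [0.386 0.38  0.066] ext [0.048 0.055 0.01 ] hsv [ 21  35 252]
side lid? [300. 354.] 270 [0.484 0.408 0.066] ext [0.048 0.052 0.012] hsv [172  92 254]
side lid? [343. 383.] 295 [0.369 0.479 0.066] ext [0.048 0.052 0.013] hsv [146 161 177]
side lid? [172. 384.] 16 [0.771 0.536 0.066] ext [0.039 0.006 0.
[... 3365 characters left out ...]
 213.] 115 [ 0.724 -0.251  0.135] [ 0.709 -0.269  0.078] [ 0.791 -0.23   0.162]
top red [437. 232.] 92 [ 0.726 -0.336  0.066] [ 0.709 -0.352  0.046] [ 0.755 -0.319  0.094]
top red [317. 246.] 9 [0.476 0.029 0.09 ] [0.469 0.021 0.082] [0.481 0.038 0.099]
top red [469. 255.] 37 [ 0.645 -0.459  0.124] [ 0.637 -0.475  0.118] [ 0.655 -0.443  0.134]
top red [308. 263.] 9 [0.405 0.031 0.089] [0.399 0.025 0.078] [0.41  0.036 0.094]
top blue [373. 292.] 169 [ 0.401 -0.191  0.052] [ 0.395 -0.364  0.038] [ 0.483 -0.113  0.061]
top blue [404. 286.] 52 [ 0.479 -0.299  0.052] [ 0.474 -0.363  0.045] [ 0.484 -0.236  0.059]
top yellow [325. 227.] 90 [0.585 0.046 0.039] [0.568 0.032 0.023] [0.626 0.066 0.053]
```

View pics/top_crop.png

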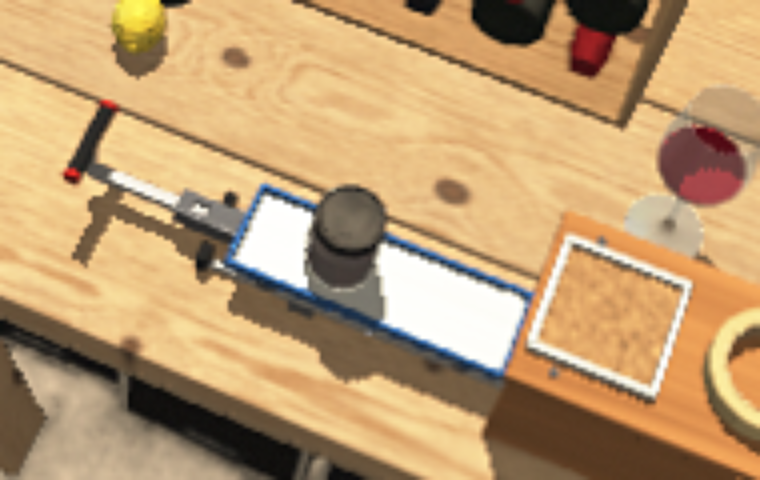

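Only three small jars are present: white A at about (.472,.249), gold at (.388,.269) and white B at (.384,.374). The runway is parallel to the world axes at x ≈ .441, the grip bar is at y ≈ .033 and the cherry jar at (.442,-.203). I'll turn the tool to yaw 90 and head for the handle.

```bash
python3 -m jog '[{"dp":[-8,-7,0],"twist":10,"fingers":0.46},{"dp":[-12,-10,0],"twist":20,"fingers":0.46},{"dp":[-16,-13,0],"twist":30,"fingers":0.46},{"dp":[-20,-17,0],"twist":40,"fingers":0.46},{"dp":[-24,-20,0],"twist":50,"fingers":0.46},{"dp":[-28,-23,0],"twist":60,"fingers":0.46},{"dp":[-32,-26.7,0],"twist":70,"fingers":0.46},{"dp":[-32,-26.7,0],"twist":76.8,"fingers":0.46}]' 20
```

```text
time_s: 1.2
tool_pos: [0.4023, 0.2949, 0.2228]
tool_rot: [179.9, 0.0, 89.2]
force: [-0.6, -0.2, -1.0]
grip_width: 0.0402
grasp_force: 0.0
```

```bash
python3 -m jog '[{"dp":[-6,1,0],"twist":-0.8,"fingers":0.46},{"dp":[-12,2,0],"twist":-0.8,"fingers":0.46},{"dp":[-18,3,0],"twist":-0.8,"fingers":0.46},{"dp":[-24,4,0],"twist":-0.8,"fingers":0.46},{"dp":[-29.3,4,3],"twist":-0.8,"fingers":0.46},{"dp":[-29.3,4,8],"twist":-0.8,"fingers":0.46},{"dp":[-29.3,4,10],"twist":-0.8,"fingers":0.46}]'
python3 - <<'E'
from meas import *
for n in('side','top'):
    c,W,hsv=lids(n)if 0 else (lambda c:(c,cloud(c),cv2.cvtColor(c['pixels'],cv2.COLOR_BGR2HSV)))(cam(n))
    a=c['pixels'][170:280,270:400] if n=='side' else c['pixels'][200:320,280:440]
    cv2.imwrite(f'pics/{n}1.png',cv2.resize(a,None,fx=4,fy=4,interpolation=2))
E
```

```text
time_s: 2.08
tool_pos: [0.4371, 0.0056, 0.1202]
tool_rot: [-179.8, 0.0, 90.7]
force: [0.3, -0.2, 0.2]
grip_width: 0.04
grasp_force: 0.0
```

View pics/side1.png

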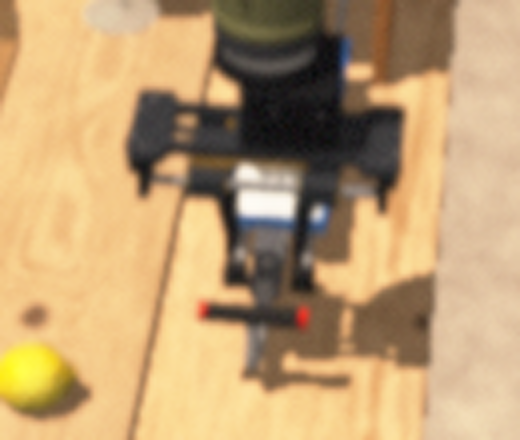

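The side crop shows the open fingers at (237,265) and (303,275), astride the tube on the bay side of the bar, whose red ends are at (203,310) and (302,318). Next I lower and pull.

```bash
python3 -m jog '[{"dp":[0,0.4,3],"fingers":0.46},{"dp":[0,0.4,6.2],"fingers":0.46},{"dp":[0,0.4,6.2],"fingers":0.46},{"dp":[1,0.4,6.2],"fingers":0.46},{"dp":[2,0.4,6.2],"fingers":0.46},{"dp":[3,0.4,6.2],"fingers":0.46},{"dp":[4,0.4,6.2],"fingers":0.46},{"dp":[5,0.4,6.2],"fingers":0.46}]'
python3 - <<'E'
from meas import *
c=cam('side'); W=cloud(c); H,S,V=cv2.split(cv2.cvtColor(c['pixels'],cv2.COLOR_BGR2HSV))
R=(W[...,0]>.38)&(W[...,0]<.5)&(W[...,1]>-.1)&(W[...,1]<.3)
for b in blobs(c,W,R&((H<8)|(H>172))&(S>130)&(V>60),4): print(b[0].round(),b[1],b[2].round(3))
E
```

```text
[321. 247.] 8 [0.478 0.039 0.087]
[345. 249.] 20 [0.409 0.037 0.085]validation failed for argument at $[0]...
```

```bash
python3 -m jog '[{"dp":[0,0.4,3],"twist":0,"fingers":0.46},{"dp":[0,0.4,6.2],"twist":0,"fingers":0.46},{"dp":[0,0.4,6.2],"twist":0,"fingers":0.46},{"dp":[1,0.4,6.2],"twist":0,"fingers":0.46},{"dp":[2,0.4,6.2],"twist":0,"fingers":0.46},{"dp":[3,0.4,6.2],"twist":0,"fingers":0.46},{"dp":[4,0.4,6.2],"twist":0,"fingers":0.46},{"dp":[5,0.4,6.2],"twist":0,"fingers":0.46}]'
cat > red.py <<'E'
from meas import *
c=cam('side'); W=cloud(c); hsv=cv2.cvtColor(c['pixels'],cv2.COLOR_BGR2HSV);H,S,V=cv2.split(hsv)
R=(W[...,0]>.38)&(W[...,0]<.5)&(W[...,1]>-.3)&(W[...,1]<.3)
for b in blobs(c,W,R&((H<8)|(H>172))&(S>130)&(V>60),4): print(b[0].round(),b[1],b[2].round(3))
E
python3 red.py
```

```text
time_s: 3.22
tool_pos: [0.4433, 0.0576, 0.0613]
tool_rot: [179.9, -0.0, 90.8]
force: [2.2, -3.2, 2.0]
grip_width: 0.0399
grasp_force: 1.8
[319. 257.] 8 [0.479 0.082 0.086]
[343. 260.] 15 [0.409 0.082 0.083]
```

```bash
python3 -m jog '[{"dp":[0.5,0,0],"twist":0,"fingers":0.46},{"dp":[1,0,0],"twist":0,"fingers":0.46},{"dp":[1.5,0,0],"twist":0,"fingers":0.46},{"dp":[2,0,0],"twist":0,"fingers":0.46},{"dp":[2,0,0],"twist":0,"fingers":0.46}]'; python3 red.py
```

```text
time_s: 3.9
tool_pos: [0.4416, 0.0775, 0.0604]
tool_rot: [-179.9, -0.0, 90.8]
force: [0.3, -1.2, -0.2]
grip_width: 0.0398
grasp_force: 0.4
[318. 262.] 10 [0.478 0.105 0.086]
[343. 265.] 17 [0.408 0.102 0.088]
```

```bash
python3 -m jog '[{"dp":[0.5,0,0],"twist":0,"fingers":0.46},{"dp":[1,0,0],"twist":0,"fingers":0.46},{"dp":[1,0,0],"twist":0,"fingers":0.46}]'; python3 -m jog '[{"dp":[0.5,0,0],"twist":0,"fingers":0.46},{"dp":[1,0,0],"twist":0,"fingers":0.46},{"dp":[1,0,0],"twist":0,"fingers":0.46}]'; python3 red.py
```

```text
time_s: 4.32
tool_pos: [0.4412, 0.0873, 0.0602]
tool_rot: [-179.9, -0.0, 90.8]
force: [0.3, -1.2, -1.2]
grip_width: 0.0405
grasp_force: 0.7
time_s: 4.7
tool_pos: [0.4413, 0.0938, 0.0601]
tool_rot: [-179.9, 0.2, 90.7]
force: [-1.1, -10.0, 0.7]
grip_width: 0.0402
grasp_force: 5.0
[317. 266.] 7 [0.479 0.118 0.088]
[342. 268.] 17 [0.409 0.118 0.085]
```

```bash
python3 -m jog '[{"dp":[0.4,0,0],"twist":0,"fingers":0.46},{"dp":[0.4,0,0],"twist":0,"fingers":0.46}]'; python3 -m jog '[{"dp":[-1.2,0,0],"twist":0,"fingers":0.46},{"dp":[-1.2,0,-5],"twist":0,"fingers":0.8},{"dp":[-1.2,0,-11],"twist":0,"fingers":0.9},{"dp":[-1.2,0,-17],"twist":0,"fingers":0.9},{"dp":[9,0,-17],"twist":0,"fingers":0.9},{"dp":[9,0,-17],"twist":0,"fingers":0.9},{"dp":[9,0,-17],"twist":0,"fingers":0.9}]';python3 - <<'E'
from meas import *
for n in('side','top'):
    c=cam(n); W=cloud(c); hsv=cv2.cvtColor(c['pixels'],cv2.COLOR_BGR2HSV);H,S,V=cv2.split(hsv)
    R=(W[...,0]>.4)&(W[...,0]<.48)&(W[...,1]>-.12)&(W[...,1]<-.03)&(W[...,2]>.03)&(W[...,2]<.08)
    for b in blobs(c,W,R&(H<18)&(S>170)&(V>100),2): print(n,b[0].round(),b[1],b[2].round(3),hsv[int(b[0][1]),int(b[0][0])])
    R=(W[...,0]>.3)&(W[...,0]<.6)&(W[...,1]>-.5)&(W[...,1]<.2)
    for nm,m in(('blue',R&(H>100)&(H<130)&(S>120)&(W[...,2]<.1)),('tray',R&(W[...,2]>.146)&(W[...,2]<.156)&(S<60)&(V>120)&(W[...,1]<-.33))):
        P=W[m]; print(nm,m.sum(),np.percentile(P,[1,50,99],axis=0).round(3).tolist())
    a=c['pixels'][110:280,270:400] if n=='side' else c['pixels'][200:340,290:480]
    cv2.imwrite(f'pics/{n}2.png',cv2.resize(a,None,fx=4 if n=='top' else 3,fy=4 if n=='top' else 3,interpolation=2))
E
```

```text
time_s: 5.0
tool_pos: [0.4413, 0.0941, 0.0601]
tool_rot: [-179.8, 0.5, 90.6]
force: [-2.0, -19.1, 5.0]
grip_width: 0.0406
grasp_force: 9.3
time_s: 5.88
tool_pos: [0.4394, 0.1956, 0.2306]
tool_rot: [180.0, -0.1, 91.2]
force: [-1.0, -1.1, -0.2]
grip_width: 0.0781
grasp_force: 0.0
side [336. 236.] 8 [ 0.445 -0.061  0.046] [ 15 203 253]
blue 2 [[0.428, -0.106, 0.042], [0.445, -0.105, 0.043], [0.462, -0.103, 0.045]]
tray 54 [[0.392, -0.469, 0.146], [0.404, -0.401, 0.148], [0.448, -0.357, 0.154]]
top [336. 269.] 2 [ 0.447 -0.061  0.04 ] [ 13 180 193]
top [336. 271.] 2 [ 0.437 -0.065  0.046] [ 10 213 145]
blue 229 [[0.397, -0.356, 0.04], [0.405, -0.233, 0.052], [0.482, 0.052, 0.079]]
tray 190 [[0.387, -0.475, 0.146], [0.439, -0.421, 0.15], [0.493, -0.369, 0.156]]
```

View pics/top2.png

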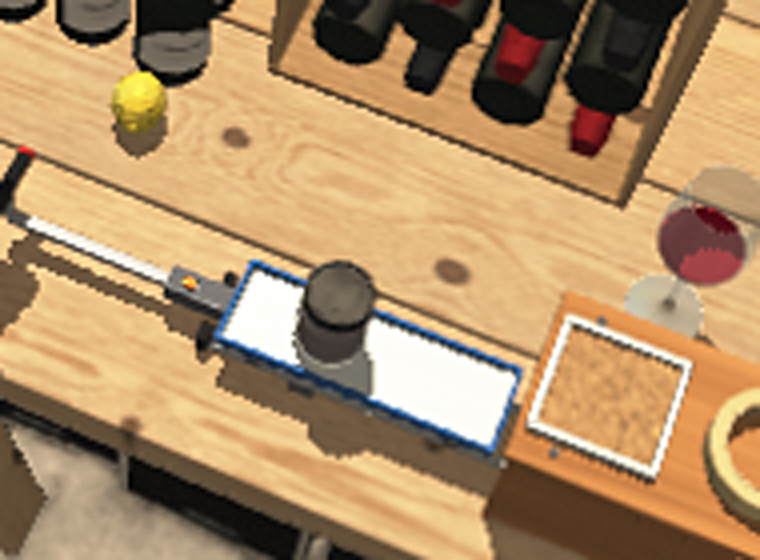

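The orange button shows in the sleeve at (190,283), so the handle is locked. The tray rim corners are at (570,315), (692,367), (655,477) and (528,428), and the deck rim corners at (252,263), (522,370), (492,450) and (218,342).

```bash
python3 - <<'E'
from meas import *
c=cam('top'); W=cloud(c)
f=lambda L,z:np.array([plane(c,290+(u+.5)/4-.5,200+(v+.5)/4-.5,z) for u,v in L])
t=f([(570,315),(692,367),(655,477),(528,428)],.151); print(t.round(3).tolist(),t.mean(0).round(4))
d=f([(252,263),(522,370),(492,450),(218,342)],.053); print(d.round(3).tolist(),d.mean(0).round(4))
for n in('top','side'):
    if n=='side': c=cam(n);W=cloud(c)
    R=(abs(W[...,2]-.135)<.004)&(abs(W[...,0]-.44)<.06)&(abs(W[...,1]+.2)<.06)
    P=W[R]; print(n,R.sum(),((P.min(0)+P.max(0))/2).round(4),cv2.minEnclosingCircle(P[:,:2].astype(np.float32)))
E
```

```text
[[0.492, -0.372, 0.151], [0.49, -0.475, 0.151], [0.388, -0.475, 0.151], [0.385, -0.372, 0.151]] [ 0.4389 -0.4232  0.151 ]
[[0.477, -0.108, 0.053], [0.48, -0.355, 0.053], [0.401, -0.356, 0.053], [0.395, -0.111, 0.053]] [ 0.4384 -0.2328  0.053 ]
top 183 [ 0.4418 -0.1957  0.135 ] ((0.44156819581985474, -0.19626793265342712), 0.03084053471684456)
side 1 [ 0.4333 -0.2105  0.1325] ((0.4332662522792816, -0.2105111926794052), 9.999999747378752e-05)
```

```bash
python3 -m jog '[{"dp":[-6,0.2,0],"twist":1.2,"fingers":1},{"dp":[-12,0.2,0],"twist":1.2,"fingers":1},{"dp":[-18,0.2,0],"twist":1.2,"fingers":1},{"dp":[-24,0.2,0],"twist":1.2,"fingers":1},{"dp":[-30,0.2,0],"twist":1.2,"fingers":1},{"dp":[-35,0.2,0],"twist":1.2,"fingers":1},{"dp":[-39.4,0.2,0],"twist":1.2,"fingers":1},{"dp":[-39.4,0.2,0],"twist":1.2,"fingers":1}]'; python3 -m jog '[{"dp":[0,0,4],"twist":0,"fingers":1},{"dp":[0,0,8],"twist":0,"fingers":1},{"dp":[0,0,12],"twist":0,"fingers":1},{"dp":[0,0,15],"twist":0,"fingers":1},{"dp":[0,0,15],"twist":0,"fingers":1}]'
```

```text
time_s: 7.08
tool_pos: [0.4464, -0.2082, 0.2309]
tool_rot: [180.0, 0.0, 89.0]
force: [0.4, 0.7, -0.7]
grip_width: 0.0872
grasp_force: 0.0
time_s: 7.7
tool_pos: [0.4458, -0.2022, 0.0787]
tool_rot: [-179.7, -0.1, 89.5]
force: [0.5, -0.0, 0.2]
grip_width: 0.0871
grasp_force: 0.0
```

```bash
python3 -m jog '[{"dp":[0.3,-0.4,0],"twist":0,"fingers":1},{"dp":[0.3,-0.4,0],"twist":0,"fingers":0.7},{"dp":[0.3,-0.4,0],"twist":0,"fingers":0.6},{"dp":[0.3,-0.4,0],"twist":0,"fingers":0.6},{"dp":[0.3,-0.4,0],"twist":0,"fingers":0.6}]' 40;  python3 -m jog '[{"dp":[0.3,-0.3,-4],"twist":0,"fingers":0.6},{"dp":[0.3,-0.3,-8],"twist":0,"fingers":0.6},{"dp":[0.3,-0.3,-12],"twist":0,"fingers":0.6},{"dp":[0.3,-0.3,-14],"twist":0,"fingers":0.6},{"dp":[0.3,-0.3,-14],"twist":0,"fingers":0.6}]'
```

```text
time_s: 8.32
tool_pos: [0.4443, -0.2002, 0.081]
tool_rot: [180.0, -0.0, 89.6]
force: [-0.5, 0.9, 3.4]
grip_width: 0.0633
grasp_force: 40.0
time_s: 8.95
tool_pos: [0.4415, -0.1974, 0.2211]
tool_rot: [179.9, -0.0, 89.6]
force: [-0.0, 1.4, -4.0]
grip_width: 0.0634
grasp_force: 40.0
```

```bash
python3 -m jog '[{"dp":[-4,0,0],"twist":0,"fingers":0.6},{"dp":[-8,0,0],"twist":0,"fingers":0.6},{"dp":[-12,0,0],"twist":0,"fingers":0.6},{"dp":[-16,0,0],"twist":0,"fingers":0.6},{"dp":[-20,0,0],"twist":0,"fingers":0.6},{"dp":[-22.5,-0.1,0],"twist":0,"fingers":0.6},{"dp":[-22.5,-0.1,0],"twist":0,"fingers":0.6}]'; python3 - <<'E'
from meas import *
c=cam('side');W=cloud(c)
cv2.imwrite('pics/side3.png',cv2.resize(c['pixels'][60:240,270:420],None,fx=4,fy=3.3))
E
```

```text
time_s: 9.82
tool_pos: [0.4357, -0.4242, 0.2181]
tool_rot: [-179.7, 0.0, 89.3]
force: [0.2, 0.6, -3.5]
grip_width: 0.0633
grasp_force: 40.0
```

View pics/side3.png

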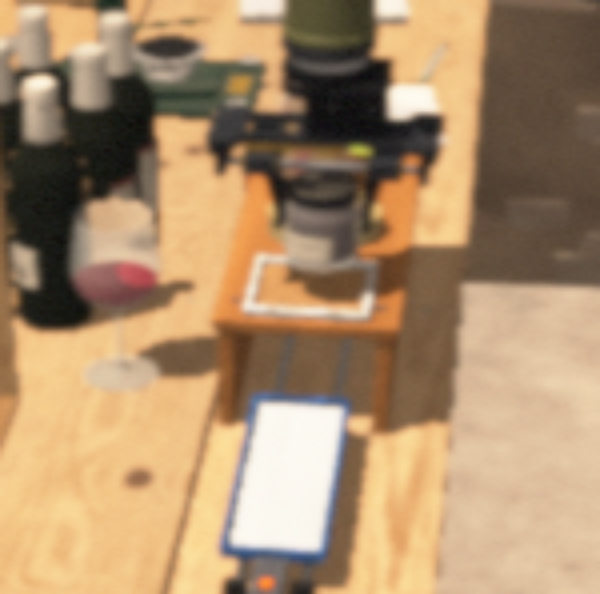

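The cherry jar hangs upright between the fingers at (322,225), above the tray at (312,290).

```bash
python3 -m jog '[{"dp":[0,0.3,1.5],"twist":0,"fingers":0.6},{"dp":[0,0.3,2.8],"twist":0,"fingers":0.6},{"dp":[0,0.3,3.5],"twist":0,"fingers":0.6},{"dp":[0,0.3,3.7],"twist":0,"fingers":0.6},{"dp":[0,0.3,3.7],"twist":0,"fingers":0.6}]'
```

```text
time_s: 10.5
tool_pos: [0.4414, -0.4222, 0.1837]
tool_rot: [180.0, 0.0, 89.6]
force: [-0.6, -0.1, -3.0]
grip_width: 0.0629
grasp_force: 40.0
```

```bash
python3 -m jog '[{"dp":[0,-0.2,0.3],"twist":0,"fingers":0.6},{"dp":[0,-0.2,0.3],"twist":0,"fingers":0.6}]'; python3 -m jog '[{"dp":[0,0,0.2],"twist":0,"fingers":0.6},{"dp":[0,0,0.2],"twist":0,"fingers":0.6}]'
```

```text
time_s: 10.75
tool_pos: [0.439, -0.4223, 0.1805]
tool_rot: [180.0, -0.0, 89.6]
force: [0.7, 0.3, -3.4]
grip_width: 0.0636
grasp_force: 40.0
time_s: 11.0
tool_pos: [0.4392, -0.4225, 0.1801]
tool_rot: [179.9, -0.0, 89.6]
force: [-2.5, 2.7, 5.2]
grip_width: 0.0635
grasp_force: 40.0
```

```bash
python3 -m jog '[{"dp":[0,0,0],"twist":0,"fingers":0.85},{"dp":[0,0,0],"twist":0,"fingers":1},{"dp":[0,0,0],"twist":0,"fingers":1},{"dp":[0,0,-5],"twist":0,"fingers":1},{"dp":[0,0,-10],"twist":0,"fingers":1},{"dp":[6,0,-10],"twist":0,"fingers":1},{"dp":[12,0,-10],"twist":0,"fingers":1},{"dp":[18,0,-10],"twist":0,"fingers":1}]';python3 -m jog '[{"dp":[6,0,0],"twist":0,"fingers":1},{"dp":[12,0,0],"twist":0,"fingers":1},{"dp":[18,0,0],"twist":0,"fingers":1},{"dp":[24,0,0],"twist":0,"fingers":1},{"dp":[30,0,0],"twist":0,"fingers":1},{"dp":[30,0,0],"twist":0,"fingers":1}]'
cat > jars.py <<'E'
from meas import *
import contextlib
for n in('side','top'):
    c=cam(n); W=cloud(c); hsv=cv2.cvtColor(c['pixels'],cv2.COLOR_BGR2HSV)
    m=(W[...,2]>.062)&(W[...,2]<.072)&(W[...,0]>.3)&(W[...,0]<.62)&(W[...,1]>.05)&(W[...,1]<.6)
    for ce,a,md,mn,mx in blobs(c,W,m,20):
        h=hsv[int(ce[1]),int(ce[0])]
        if h[0]<40 and h[2]>200: print(n,a,'mid',((mn+mx)/2)[:2].round(3),'ext',(mx-mn)[:2].round(3),'hsv',h)
    m=(W[...,2]>.106)&(W[...,2]<.118)&(W[...,0]>.39)&(W[...,0]<.49)&(W[...,1]>-.36)&(W[...,1]<-.09)
    for ce,a,md,mn,mx in blobs(c,W,m,20): print(n,a,'DECK',((mn+mx)/2)[:2].round(3),'ext',(mx-mn)[:2].round(3),hsv[int(ce[1]),int(ce[0])])
    m=(W[...,2]>.225)&(W[...,2]<.24)&(W[...,0]>.38)&(W[...,0]<.5)&(W[...,1]>-.5)&(W[...,1]<-.36)
    for ce,a,md,mn,mx in blobs(c,W,m,20): print(n,a,'CHERRY',((mn+mx)/2).round(3),'ext',(mx-mn).round(3))
E
python3 jars.py
```

```text
time_s: 12.0
tool_pos: [0.4404, -0.241, 0.2781]
tool_rot: [-180.0, 0.0, 89.5]
force: [-0.8, 1.2, 0.7]
grip_width: 0.0871
grasp_force: 0.0
time_s: 12.75
tool_pos: [0.4421, 0.0627, 0.2781]
tool_rot: [-180.0, 0.0, 90.1]
force: [0.5, -1.1, 0.4]
grip_width: 0.0873
grasp_force: 0.0
side 172 mid [0.476 0.252] ext [0.047 0.054] hsv [ 20  31 252]
side 169 mid [0.391 0.271] ext [0.048 0.052] hsv [ 21 138 245]
side 189 mid [0.386 0.377] ext [0.048 0.051] hsv [ 21  31 253]
side 82 CHERRY [ 0.427 -0.41   0.23 ] ext [0.033 0.067 0.01 ]
top 28 mid [0.474 0.259] ext [0.028 0.021] hsv [ 30  17 255]
top 94 mid [0.382 0.37 ] ext [0.049 0.05 ] hsv [ 25  22 253]
top 102 mid [0.386 0.264] ext [0.049 0.049] hsv [ 23 125 248]
top 304 CHERRY [ 0.435 -0.416  0.233] ext [0.062 0.059 0.015]
```

```bash
python3 -m jog '[{"dp":[6,1,0],"twist":0,"fingers":0.8},{"dp":[12,2,0],"twist":0,"fingers":0.8},{"dp":[18.5,3.2,0],"twist":0,"fingers":0.8},{"dp":[18.5,3.2,5],"twist":0,"fingers":0.8},{"dp":[18.5,3.2,11],"twist":0,"fingers":0.8},{"dp":[18.5,3.2,16],"twist":0,"fingers":0.8},{"dp":[18.5,3.2,17.5],"twist":0,"fingers":0.8},{"dp":[18.5,3.2,17.5],"twist":0,"fingers":0.8}]'
```

```text
time_s: 13.85
tool_pos: [0.4769, 0.2416, 0.104]
tool_rot: [180.0, 0.0, 89.5]
force: [0.5, 0.8, 0.1]
grip_width: 0.0695
grasp_force: 0.0
```

```bash
python3 -m jog '[{"dp":[0.5,-0.2,0],"twist":0,"fingers":0.8},{"dp":[0.5,-0.2,4],"twist":0,"fingers":0.8},{"dp":[0.5,-0.2,8.2],"twist":0,"fingers":0.8},{"dp":[0.5,-0.2,8.2],"twist":0,"fingers":0.8},{"dp":[0.5,-0.2,8.2],"twist":0,"fingers":0.5},{"dp":[0.5,-0.2,8.2],"twist":0,"fingers":0.45},{"dp":[0.5,-0.2,8.2],"twist":0,"fingers":0.45},{"dp":[0.5,-0.2,8.2],"twist":0,"fingers":0.45}]' 35; python3 -m jog '[{"dp":[0,0,-4],"twist":0,"fingers":0.45},{"dp":[0,0,-8],"twist":0,"fingers":0.45},{"dp":[0,0,-13],"twist":0,"fingers":0.45},{"dp":[0,0,-18],"twist":0,"fingers":0.45},{"dp":[0,0,-18],"twist":0,"fingers":0.45}]'
```

```text
time_s: 14.85
tool_pos: [0.4753, 0.2486, 0.0236]
tool_rot: [179.9, -0.1, 89.6]
force: [-1.4, 0.1, 6.6]
grip_width: 0.0521
grasp_force: 35.0
time_s: 15.48
tool_pos: [0.4768, 0.2488, 0.2065]
tool_rot: [179.6, -0.3, 89.6]
force: [0.3, 0.2, -2.1]
grip_width: 0.0525
grasp_force: 35.0
```

```bash
python3 -m jog '[{"dp":[-5,-0.5,0],"twist":0,"fingers":0.45},{"dp":[-10,-1,0],"twist":0,"fingers":0.45},{"dp":[-16,-1.5,0],"twist":0,"fingers":0.45},{"dp":[-22,-2,0],"twist":0,"fingers":0.45},{"dp":[-28,-2.5,0],"twist":0,"fingers":0.45},{"dp":[-34,-3,0],"twist":0,"fingers":0.45},{"dp":[-40,-3.4,0],"twist":0,"fingers":0.45},{"dp":[-46,-3.4,0],"twist":0,"fingers":0.45}]'; python3 -m jog '[{"dp":[-4,0,0],"twist":0,"fingers":0.45},{"dp":[-8,0,0],"twist":0,"fingers":0.45},{"dp":[-9,0,0],"twist":0,"fingers":0.45},{"dp":[-9,0,0],"twist":0,"fingers":0.45}]'
```

```text
time_s: 16.48
tool_pos: [0.4355, -0.2136, 0.2007]
tool_rot: [180.0, -0.1, 89.6]
force: [1.3, 1.2, -2.6]
grip_width: 0.0522
grasp_force: 35.0
time_s: 16.98
tool_pos: [0.435, -0.3029, 0.2006]
tool_rot: [-179.9, 0.0, 89.4]
force: [-0.1, 1.0, -1.6]
grip_width: 0.0522
grasp_force: 35.0
```

```bash
python3 -m jog '[{"dp":[0,0.3,4],"twist":0,"fingers":0.45},{"dp":[0,0.3,8],"twist":0,"fingers":0.45},{"dp":[0,0.3,11.5],"twist":0,"fingers":0.45},{"dp":[0,0.3,12.8],"twist":0,"fingers":0.45},{"dp":[0,0.3,12.8],"twist":0,"fingers":0.45},{"dp":[0,0.3,12.8],"twist":0,"fingers":0.45}]';python3 -m jog '[{"dp":[0,0,0.2],"twist":0,"fingers":0.45},{"dp":[0,0,0.3],"twist":0,"fingers":0.45}]'
```

```text
time_s: 17.73
tool_pos: [0.4402, -0.3026, 0.0749]
tool_rot: [179.9, 0.0, 89.6]
force: [0.6, -0.1, -1.5]
grip_width: 0.052
grasp_force: 35.0
time_s: 17.98
tool_pos: [0.4396, -0.3023, 0.0711]
tool_rot: [179.9, -0.0, 89.6]
force: [0.0, 0.3, -1.6]
grip_width: 0.0526
grasp_force: 35.0
```

```bash
python3 -m jog '[{"dp":[0,0,0.2],"twist":0,"fingers":0.45},{"dp":[0,0,0.25],"twist":0,"fingers":0.45},{"dp":[0,0,0.25],"twist":0,"fingers":0.45}]'
```

```text
time_s: 18.35
tool_pos: [0.4394, -0.3023, 0.0686]
tool_rot: [180.0, -0.0, 89.6]
force: [-1.3, 1.8, 5.0]
grip_width: 0.0524
grasp_force: 35.0
```

```bash
python3 -m jog '[{"dp":[0,0,0],"twist":0,"fingers":0.7},{"dp":[0,0,0],"twist":0,"fingers":0.8},{"dp":[0,0,0],"twist":0,"fingers":0.8},{"dp":[0,0,-5],"twist":0,"fingers":0.8},{"dp":[0,0,-10],"twist":0,"fingers":0.8},{"dp":[6,0,-13],"twist":0,"fingers":0.8},{"dp":[12,0,-13],"twist":0,"fingers":0.8},{"dp":[18,0,-13],"twist":0,"fingers":0.8}]'; python3 -m jog '[{"dp":[6,-0.5,0],"twist":0,"fingers":0.8},{"dp":[12,-1,0],"twist":0,"fingers":0.8},{"dp":[18,-2,0],"twist":0,"fingers":0.8},{"dp":[24,-3,0],"twist":0,"fingers":0.8},{"dp":[30,-4,0],"twist":0,"fingers":0.8},{"dp":[36,-5,0],"twist":0,"fingers":0.8},{"dp":[36,-5,0],"twist":0,"fingers":0.8}]'; python3 jars.py
```

```text
time_s: 19.35
tool_pos: [0.4409, -0.1201, 0.1989]
tool_rot: [179.8, -0.2, 89.6]
force: [1.8, 0.1, 0.1]
grip_width: 0.0698
grasp_force: 0.0
time_s: 20.23
tool_pos: [0.3913, 0.2427, 0.1976]
tool_rot: [-180.0, 0.0, 90.1]
force: [0.0, -1.3, 0.1]
grip_width: 0.0695
grasp_force: 0.0
side 168 mid [0.391 0.272] ext [0.048 0.048] hsv [ 22 135 247]
side 183 mid [0.386 0.377] ext [0.049 0.052] hsv [ 24  28 253]
top 67 mid [0.379 0.373] ext [0.047 0.043] hsv [ 25  22 254]
top 160 DECK [ 0.435 -0.306] ext [0.049 0.049] [ 23  27 251]
top 309 CHERRY [ 0.435 -0.416  0.233] ext [0.061 0.06  0.014]
```

```bash
python3 -m jog '[{"dp":[2.5,-0.2,4],"twist":0,"fingers":0.85},{"dp":[2.5,-0.2,10],"twist":0,"fingers":0.85},{"dp":[2.5,-0.2,15],"twist":0,"fingers":0.85},{"dp":[2.5,-0.2,17.5],"twist":0,"fingers":0.85},{"dp":[2.5,-0.2,17.5],"twist":0,"fingers":0.85}]'; python3 -m jog '[{"dp":[0,0,0],"twist":0,"fingers":0.5},{"dp":[0,0,0],"twist":0,"fingers":0.45},{"dp":[0,0,0],"twist":0,"fingers":0.45},{"dp":[0,0,0],"twist":0,"fingers":0.45}]' 35; python3 -m jog '[{"dp":[0,0,-4],"twist":0,"fingers":0.45},{"dp":[0,0,-8],"twist":0,"fingers":0.45},{"dp":[0,0,-13],"twist":0,"fingers":0.45},{"dp":[0,0,-18],"twist":0,"fingers":0.45},{"dp":[0,0,-18],"twist":0,"fingers":0.45}]'
```

```text
time_s: 20.95
tool_pos: [0.3907, 0.2603, 0.0216]
tool_rot: [-179.8, 0.2, 89.4]
force: [0.1, -0.1, -0.4]
grip_width: 0.0736
grasp_force: 0.0
time_s: 21.45
tool_pos: [0.3913, 0.2638, 0.0242]
tool_rot: [-180.0, -0.1, 89.6]
force: [-2.6, -1.2, 7.6]
grip_width: 0.0525
grasp_force: 35.0
time_s: 22.08
tool_pos: [0.3937, 0.2648, 0.2073]
tool_rot: [179.6, -0.4, 89.6]
force: [-0.4, -0.6, -2.7]
grip_width: 0.0525
grasp_force: 35.0
```

```bash
python3 -m jog '[{"dp":[-5,0.6,0],"twist":0,"fingers":0.45},{"dp":[-10,1.2,0],"twist":0,"fingers":0.45},{"dp":[-16,2,0],"twist":0,"fingers":0.45},{"dp":[-22,2.8,0],"twist":0,"fingers":0.45},{"dp":[-28,3.6,0],"twist":0,"fingers":0.45},{"dp":[-34,4.4,0],"twist":0,"fingers":0.45},{"dp":[-40,5,0],"twist":0,"fingers":0.45},{"dp":[-45,5,0],"twist":0,"fingers":0.45}]'; python3 -m jog '[{"dp":[-4,0,0],"twist":0,"fingers":0.45},{"dp":[-4.5,0,0],"twist":0,"fingers":0.45},{"dp":[-4.5,0,0],"twist":0,"fingers":0.45}]'
```

```text
time_s: 23.08
tool_pos: [0.4371, -0.1896, 0.2021]
tool_rot: [-180.0, -0.0, 89.5]
force: [0.6, -0.6, -2.6]
grip_width: 0.0522
grasp_force: 35.0
time_s: 23.45
tool_pos: [0.4371, -0.2317, 0.2021]
tool_rot: [-179.9, -0.0, 89.6]
force: [0.5, 0.7, -2.5]
grip_width: 0.0526
grasp_force: 35.0
```

```bash
python3 -m jog '[{"dp":[0,0.2,4],"twist":0,"fingers":0.45},{"dp":[0,0.2,8],"twist":0,"fingers":0.45},{"dp":[0,0.2,11.5],"twist":0,"fingers":0.45},{"dp":[0,0.2,12.9],"twist":0,"fingers":0.45},{"dp":[0,0.2,13],"twist":0,"fingers":0.45},{"dp":[0,0.2,13],"twist":0,"fingers":0.45}]';python3 -m jog '[{"dp":[0,0,0.2],"twist":0,"fingers":0.45},{"dp":[0,0,0.3],"twist":0,"fingers":0.45},{"dp":[0,0,0.3],"twist":0,"fingers":0.45}]'
```

```text
time_s: 24.2
tool_pos: [0.4408, -0.2322, 0.0742]
tool_rot: [179.9, -0.0, 89.6]
force: [-0.3, -0.2, -1.5]
grip_width: 0.0521
grasp_force: 35.0
time_s: 24.58
tool_pos: [0.4398, -0.2321, 0.0702]
tool_rot: [180.0, -0.0, 89.6]
force: [-0.5, -0.6, -3.4]
grip_width: 0.0524
grasp_force: 35.0
```

```bash
python3 -m jog '[{"dp":[0,0,0.15],"twist":0,"fingers":0.45},{"dp":[0,0,0.2],"twist":0,"fingers":0.45},{"dp":[0,0,0.2],"twist":0,"fingers":0.45}]'
```

```text
time_s: 24.95
tool_pos: [0.44, -0.2323, 0.0692]
tool_rot: [180.0, -0.1, 89.6]
force: [-2.9, 1.0, 9.8]
grip_width: 0.0524
grasp_force: 35.0
```

```bash
python3 -m jog '[{"dp":[0,0,0],"twist":0,"fingers":0.7},{"dp":[0,0,0],"twist":0,"fingers":0.8},{"dp":[0,0,0],"twist":0,"fingers":0.8},{"dp":[0,0,-5],"twist":0,"fingers":0.8},{"dp":[0,0,-10],"twist":0,"fingers":0.8},{"dp":[6,0,-13],"twist":0,"fingers":0.8},{"dp":[12,0,-13],"twist":0,"fingers":0.8},{"dp":[18,0,-13],"twist":0,"fingers":0.8}]'; python3 -m jog '[{"dp":[6,-0.5,0],"twist":0,"fingers":0.8},{"dp":[12,-1,0],"twist":0,"fingers":0.8},{"dp":[18,-2,0],"twist":0,"fingers":0.8},{"dp":[24,-3,0],"twist":0,"fingers":0.8},{"dp":[30,-4,0],"twist":0,"fingers":0.8},{"dp":[36,-5.5,0],"twist":0,"fingers":0.8},{"dp":[40,-6,0],"twist":0,"fingers":0.8},{"dp":[40,-6,0],"twist":0,"fingers":0.8}]'; python3 jars.py
```

```text
time_s: 25.95
tool_pos: [0.4414, -0.0498, 0.1993]
tool_rot: [179.8, -0.2, 89.6]
force: [0.8, 0.6, 0.7]
grip_width: 0.0699
grasp_force: 0.0
time_s: 26.95
tool_pos: [0.3822, 0.3515, 0.1973]
tool_rot: [-180.0, 0.0, 89.9]
force: [-0.3, 0.3, -0.1]
grip_width: 0.0696
grasp_force: 0.0
side 194 mid [0.386 0.375] ext [0.048 0.048] hsv [ 23  25 254]
side 153 CHERRY [ 0.44  -0.411  0.231] ext [0.057 0.064 0.012]
top 148 DECK [ 0.436 -0.231] ext [0.052 0.048] [ 23 126 247]
top 143 DECK [ 0.437 -0.306] ext [0.048 0.048] [ 23  28 252]
top 304 CHERRY [ 0.436 -0.417  0.232] ext [0.06  0.06  0.015]
```

```bash
python3 -m jog '[{"dp":[2.2,0.1,4],"twist":0,"fingers":0.85},{"dp":[2.2,0.1,10],"twist":0,"fingers":0.85},{"dp":[2.2,0.1,15],"twist":0,"fingers":0.85},{"dp":[2.2,0.1,17.5],"twist":0,"fingers":0.85},{"dp":[2.2,0.1,17.5],"twist":0,"fingers":0.85}]'; python3 -m jog '[{"dp":[0,0,0],"twist":0,"fingers":0.5},{"dp":[0,0,0],"twist":0,"fingers":0.45},{"dp":[0,0,0],"twist":0,"fingers":0.45},{"dp":[0,0,0],"twist":0,"fingers":0.45}]' 35; python3 -m jog '[{"dp":[0,0,-4],"twist":0,"fingers":0.45},{"dp":[0,0,-8],"twist":0,"fingers":0.45},{"dp":[0,0,-13],"twist":0,"fingers":0.45},{"dp":[0,0,-18],"twist":0,"fingers":0.45},{"dp":[0,0,-18],"twist":0,"fingers":0.45}]'
```

```text
time_s: 27.68
tool_pos: [0.3847, 0.3672, 0.0215]
tool_rot: [-179.9, 0.2, 89.4]
force: [-0.4, -0.6, 0.7]
grip_width: 0.074
grasp_force: 0.0
time_s: 28.18
tool_pos: [0.3857, 0.3709, 0.0244]
tool_rot: [179.9, -0.1, 89.6]
force: [-0.1, -0.4, 5.8]
grip_width: 0.052
grasp_force: 35.0
time_s: 28.8
tool_pos: [0.387, 0.3721, 0.2073]
tool_rot: [179.7, -0.4, 89.6]
force: [0.4, -0.9, -2.6]
grip_width: 0.052
grasp_force: 35.0
```

```bash
python3 -m jog '[{"dp":[-5,1,0],"twist":0,"fingers":0.45},{"dp":[-10,2,0],"twist":0,"fingers":0.45},{"dp":[-16,3.4,0],"twist":0,"fingers":0.45},{"dp":[-22,4.6,0],"twist":0,"fingers":0.45},{"dp":[-28,5.5,0],"twist":0,"fingers":0.45},{"dp":[-34,5.5,0],"twist":0,"fingers":0.45},{"dp":[-40,5.5,0],"twist":0,"fingers":0.45},{"dp":[-46,5.5,0],"twist":0,"fingers":0.45}]'; python3 -m jog '[{"dp":[-4,0,0],"twist":0,"fingers":0.45},{"dp":[-7,0,0],"twist":0,"fingers":0.45},{"dp":[-7,0,0],"twist":0,"fingers":0.45}]'
```

```text
time_s: 29.8
tool_pos: [0.4355, -0.0919, 0.2017]
tool_rot: [-179.9, -0.0, 89.6]
force: [0.7, 0.4, -1.3]
grip_width: 0.0524
grasp_force: 35.0
time_s: 30.18
tool_pos: [0.4349, -0.1626, 0.2019]
tool_rot: [-179.9, 0.0, 89.3]
force: [0.2, 0.4, -1.2]
grip_width: 0.0524
grasp_force: 35.0
```

```bash
python3 -m jog '[{"dp":[0,0.3,4],"twist":0,"fingers":0.45},{"dp":[0,0.3,8],"twist":0,"fingers":0.45},{"dp":[0,0.3,11.5],"twist":0,"fingers":0.45},{"dp":[0,0.3,12.9],"twist":0,"fingers":0.45},{"dp":[0,0.3,13],"twist":0,"fingers":0.45},{"dp":[0,0.3,13],"twist":0,"fingers":0.45}]';python3 -m jog '[{"dp":[0,0,0.2],"twist":0,"fingers":0.45},{"dp":[0,0,0.4],"twist":0,"fingers":0.45},{"dp":[0,0,0.4],"twist":0,"fingers":0.45}]'
```

```text
time_s: 30.92
tool_pos: [0.4393, -0.1597, 0.0731]
tool_rot: [-180.0, -0.0, 89.6]
force: [1.3, -0.4, -2.0]
grip_width: 0.0521
grasp_force: 35.0
time_s: 31.3
tool_pos: [0.4397, -0.16, 0.0694]
tool_rot: [179.9, -0.0, 89.6]
force: [0.5, 1.4, -0.5]
grip_width: 0.0525
grasp_force: 35.0
```

```bash
python3 -m jog '[{"dp":[0,0,0.1],"twist":0,"fingers":0.45},{"dp":[0,0,0.1],"twist":0,"fingers":0.45},{"dp":[0,0,0.1],"twist":0,"fingers":0.7},{"dp":[0,0,0.1],"twist":0,"fingers":0.8},{"dp":[0,0,0.1],"twist":0,"fingers":0.8},{"dp":[0,0,-5],"twist":0,"fingers":0.8},{"dp":[0,0,-10],"twist":0,"fingers":0.8},{"dp":[0,0,-13],"twist":0,"fingers":0.8}]'; python3 -m jog '[{"dp":[6,0,0],"twist":0,"fingers":0.46},{"dp":[12,0,0],"twist":0,"fingers":0.46},{"dp":[18,0,0],"twist":0,"fingers":0.46},{"dp":[24,0,0],"twist":0,"fingers":0.46},{"dp":[30,0,0],"twist":0,"fingers":0.46},{"dp":[32,0,0],"twist":0,"fingers":0.46},{"dp":[32,0,0],"twist":0,"fingers":0.46}]'; python3 jars.py; python3 red.py;python3 - <<'E'
from meas import *
c=cam('side')
cv2.imwrite('pics/side4.png',cv2.resize(c['pixels'][100:400,250:400],None,fx=3,fy=2))
E
```

```text
time_s: 32.3
tool_pos: [0.4401, -0.1605, 0.2013]
tool_rot: [179.8, -0.1, 89.6]
force: [0.1, 0.4, -0.0]
grip_width: 0.0697
grasp_force: 0.0
time_s: 33.17
tool_pos: [0.4414, 0.1603, 0.1987]
tool_rot: [-180.0, 0.1, 89.7]
force: [-0.3, -1.5, -0.3]
grip_width: 0.0402
grasp_force: 0.0
side 34 DECK [ 0.428 -0.296] ext [0.021 0.048] [ 22  30 253]
top 136 DECK [ 0.435 -0.16 ] ext [0.05  0.048] [ 25  22 254]
top 157 DECK [ 0.437 -0.231] ext [0.05  0.048] [ 23 126 247]
top 149 DECK [ 0.436 -0.306] ext [0.05  0.049] [ 24  28 251]
top 305 CHERRY [ 0.435 -0.416  0.233] ext [0.062 0.06  0.015]
[317. 266.] 9 [0.479 0.119 0.087]
[342. 269.] 6 [0.41  0.119 0.083]
```

View pics/side4.png

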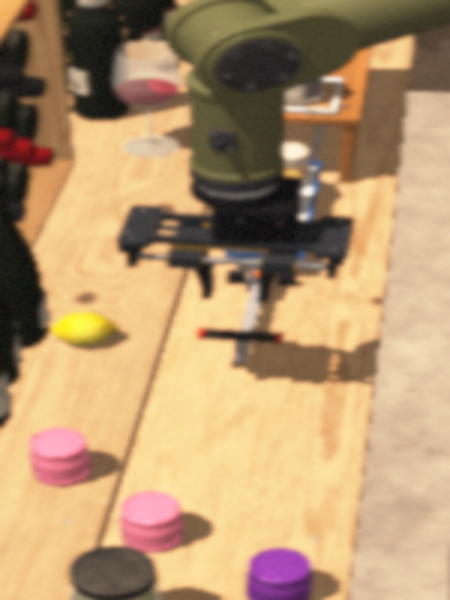

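The side crop shows the bar at (200–280,335) with the counter empty except for the pink and purple jars. All three jars stand on the deck. I'll lower outside the bar and push.

```bash
python3 -m jog '[{"dp":[0,0,5],"twist":0.3,"fingers":0.46},{"dp":[0,0,10],"twist":0.3,"fingers":0.46},{"dp":[0,0,13.9],"twist":0.3,"fingers":0.46},{"dp":[0,0,13.9],"twist":0.3,"fingers":0.46},{"dp":[-1,0,13.9],"twist":0.3,"fingers":0.46},{"dp":[-2,0,13.9],"twist":0.3,"fingers":0.46},{"dp":[-2.6,0,13.9],"twist":0.3,"fingers":0.46},{"dp":[-3,0,13.9],"twist":0.3,"fingers":0.46}]'; python3 -m jog '[{"dp":[-0.3,0,0],"twist":0,"fingers":0.46},{"dp":[-0.7,0,0],"twist":0,"fingers":0.46},{"dp":[-1.2,0,0],"twist":0,"fingers":0.46},{"dp":[-1.8,0,0],"twist":0,"fingers":0.46},{"dp":[-2.4,0,0],"twist":0,"fingers":0.46},{"dp":[-3,0,0],"twist":0,"fingers":0.46},{"dp":[-3.6,0,0],"twist":0,"fingers":0.46},{"dp":[-4,0,0],"twist":0,"fingers":0.46}]'; python3 jars.py; python3 red.py
```

```text
time_s: 34.38
tool_pos: [0.4421, 0.13, 0.0609]
tool_rot: [179.9, -0.1, 89.3]
force: [0.3, 1.7, 1.4]
grip_width: 0.0401
grasp_force: 0.6
time_s: 35.38
tool_pos: [0.4407, 0.0892, 0.06]
tool_rot: [-180.0, 0.0, 89.3]
force: [2.2, 3.3, 1.0]
grip_width: 0.0402
grasp_force: 1.8
side 21 DECK [ 0.425 -0.263] ext [0.015 0.034] [ 20 143 237]
side 74 CHERRY [ 0.444 -0.421  0.231] ext [0.049 0.049 0.011]
top 145 DECK [ 0.436 -0.2  ] ext [0.052 0.048] [ 25  18 254]
top 146 DECK [ 0.437 -0.27 ] ext [0.049 0.048] [ 23 123 248]
top 127 DECK [ 0.435 -0.341] ext [0.05  0.038] [ 23  26 253]
top 311 CHERRY [ 0.436 -0.416  0.232] ext [0.059 0.06  0.015]
```

The trolley is following with all jars upright at a push of 3.3 N.

```bash
for i in 1 ; do python3 -m jog '[{"dp":[-0.4,0,0],"twist":0,"fingers":0.46},{"dp":[-1,0,0],"twist":0,"fingers":0.46},{"dp":[-1.8,0,0],"twist":0,"fingers":0.46},{"dp":[-2.7,0,0],"twist":0,"fingers":0.46},{"dp":[-3.6,0,0],"twist":0,"fingers":0.46},{"dp":[-4.5,0,0],"twist":0,"fingers":0.46},{"dp":[-5.3,0,0],"twist":0,"fingers":0.46},{"dp":[-6,0,0],"twist":0,"fingers":0.46}]'; python3 -m jog '[{"dp":[-0.8,0,0],"twist":0,"fingers":0.46},{"dp":[-1.6,0,0],"twist":0,"fingers":0.46},{"dp":[-2.4,0,0],"twist":0,"fingers":0.46},{"dp":[-3.2,0,0],"twist":0,"fingers":0.46},{"dp":[-4,0,0],"twist":0,"fingers":0.46},{"dp":[-4.8,0,0],"twist":0,"fingers":0.46},{"dp":[-5.5,0,0],"twist":0,"fingers":0.46},{"dp":[-6,0,0],"twist":0,"fingers":0.46}]';done; python3 jars.py; python3 red.py
```

```text
time_s: 36.52
tool_pos: [0.4399, 0.0292, 0.06]
tool_rot: [-180.0, -0.0, 89.3]
force: [0.6, 4.2, -3.2]
grip_width: 0.0397
grasp_force: 1.9
time_s: 37.52
tool_pos: [0.4397, -0.0307, 0.0602]
tool_rot: [180.0, -0.0, 89.3]
force: [1.5, 3.7, -2.6]
grip_width: 0.0406
grasp_force: 1.8
top 141 DECK [ 0.436 -0.319] ext [0.049 0.044] [ 25  23 253]
top 310 CHERRY [ 0.434 -0.416  0.232] ext [0.06  0.06  0.014]
```

```bash
python3 -m jog '[{"dp":[-0.6,0,0],"twist":0,"fingers":0.46},{"dp":[-1.4,0,0],"twist":0,"fingers":0.46},{"dp":[-2.2,0,0],"twist":0,"fingers":0.46},{"dp":[-3,0,0],"twist":0,"fingers":0.46},{"dp":[-3.8,0,0],"twist":0,"fingers":0.46},{"dp":[-4.6,0,0],"twist":0,"fingers":0.46},{"dp":[-5.4,0,0],"twist":0,"fingers":0.46},{"dp":[-6,0,0],"twist":0,"fingers":0.46}]'; python3 -m jog '[{"dp":[-0.8,0,0],"twist":0,"fingers":0.46},{"dp":[-1.6,0,0],"twist":0,"fingers":0.46},{"dp":[-2.4,0,0],"twist":0,"fingers":0.46},{"dp":[-3.2,0,0],"twist":0,"fingers":0.46},{"dp":[-4,0,0],"twist":0,"fingers":0.46},{"dp":[-4.8,0,0],"twist":0,"fingers":0.46},{"dp":[-5.5,0,0],"twist":0,"fingers":0.46},{"dp":[-6,0,0],"twist":0,"fingers":0.46}]'; python3 -m jog '[{"dp":[-0.6,0,0],"twist":0,"fingers":0.46},{"dp":[-1.2,0,0],"twist":0,"fingers":0.46},{"dp":[-1.8,0,0],"twist":0,"fingers":0.46},{"dp":[-2.4,0,0],"twist":0,"fingers":0.46},{"dp":[-3.0,0,0],"twist":0,"fingers":0.46},{"dp":[-3.6,0,0],"twist":0,"fingers":0.46},{"dp":[-4.2,0,0],"twist":0,"fingers":0.46},{"dp":[-4.8,0,0],"twist":0,"fingers":0.46}]'
```

```text
time_s: 38.67
tool_pos: [0.4389, -0.0908, 0.0602]
tool_rot: [180.0, 0.0, 89.3]
force: [3.4, 4.4, 0.5]
grip_width: 0.0401
grasp_force: 1.9
time_s: 39.67
tool_pos: [0.4376, -0.1507, 0.06]
tool_rot: [-180.0, -0.0, 89.3]
force: [3.4, 3.6, 0.3]
grip_width: 0.0398
grasp_force: 1.8
time_s: 40.67
tool_pos: [0.4372, -0.1985, 0.06]
tool_rot: [-180.0, -0.0, 89.3]
force: [3.7, 3.5, -0.1]
grip_width: 0.0398
grasp_force: 1.8
```

```bash
python3 -m jog '[{"dp":[-0.4,0.2,0],"twist":0,"fingers":0.46},{"dp":[-0.8,0.2,0],"twist":0,"fingers":0.46},{"dp":[-1.1,0.2,0],"twist":0,"fingers":0.46},{"dp":[-1.4,0.2,0],"twist":0,"fingers":0.46},{"dp":[-1.7,0.2,0],"twist":0,"fingers":0.46},{"dp":[-2.0,0.2,0],"twist":0,"fingers":0.46},{"dp":[-2,0.2,0],"twist":0,"fingers":0.46}]';python3 -m jog '[{"dp":[-0.2,0,0],"twist":0,"fingers":0.46},{"dp":[-0.4,0,0],"twist":0,"fingers":0.46},{"dp":[-0.4,0,0],"twist":0,"fingers":0.46}]'
```

```text
time_s: 41.55
tool_pos: [0.4382, -0.2167, 0.0596]
tool_rot: [-179.9, -0.2, 89.3]
force: [-3.6, 7.1, 1.1]
grip_width: 0.0404
grasp_force: 3.5
time_s: 41.92
tool_pos: [0.4382, -0.2171, 0.0595]
tool_rot: [-179.8, -0.5, 89.4]
force: [-5.5, 14.6, 7.3]
grip_width: 0.0399
grasp_force: 7.4
```

The trolley is at its stop with the force rising, as expected at TCP y ≈ -.217. I'll back off and check.

```bash
python3 -m jog '[{"dp":[1.5,0,0],"twist":0,"fingers":0.46},{"dp":[3,0,0],"twist":0,"fingers":0.46},{"dp":[3,0,-6],"twist":0,"fingers":0.46},{"dp":[3,0,-12],"twist":0,"fingers":0.46},{"dp":[9,0,-15],"twist":0,"fingers":0.46},{"dp":[15,0,-15],"twist":0,"fingers":0.46},{"dp":[21,0,-15],"twist":0,"fingers":0.46},{"dp":[27,0,-15],"twist":0,"fingers":0.46}]';python3 -m jog '[{"dp":[6,0,0],"twist":0,"fingers":0.46},{"dp":[12,0,0],"twist":0,"fingers":0.46},{"dp":[18,0,0],"twist":0,"fingers":0.46},{"dp":[24,0,0],"twist":0,"fingers":0.46},{"dp":[30,0,0],"twist":0,"fingers":0.46},{"dp":[30,0,0],"twist":0,"fingers":0.46}]'; python3 jars.py; python3 red.py;python3 - <<'E'
from meas import *
c=cam('side')
cv2.imwrite('pics/side5.png',cv2.resize(c['pixels'][110:260,270:400],None,fx=5,fy=4))
W=cloud(c); H,S,V=cv2.split(cv2.cvtColor(c['pixels'],cv2.COLOR_BGR2HSV))
m=(W[...,2]>.03)&(W[...,2]<.12)&(W[...,0]>.39)&(W[...,0]<.49)&(W[...,1]>-.62)&(W[...,1]<-.37)
P=W[m]; print('bay',m.sum(),np.percentile(P,[1,50,99],axis=0).round(3).tolist())
E
```

```text
time_s: 42.92
tool_pos: [0.4439, 0.0492, 0.211]
tool_rot: [179.7, -0.1, 89.2]
force: [1.0, -0.3, 0.9]
grip_width: 0.0399
grasp_force: 0.0
time_s: 43.68
tool_pos: [0.4455, 0.3535, 0.2093]
tool_rot: [179.9, -0.1, 89.7]
force: [0.1, -0.6, 0.9]
grip_width: 0.04
grasp_force: 0.0
side 42 CHERRY [ 0.453 -0.423  0.23 ] ext [0.033 0.047 0.01 ]
top 307 CHERRY [ 0.434 -0.416  0.233] ext [0.061 0.059 0.014]
[352. 194.] 6 [ 0.409 -0.228  0.086]Traceback (most recent call last):
  File "<stdin>", line 6, in <module>
    return _quantile_unchecked(
        a, q, axis, out, overwrite_input, method, keepdims, weights)
    return _ureduce(a,
                    func=_quantile_ureduce_func,
    ...<5 lines>...
                    overwrite_input=overwrite_input,
                    method=method)
    r = func(a, **kwargs)
    result = _quantile(arr,
                       quantiles=q,
    ...<2 lines>...
                       out=out,
                       weights=wgt)
    slices_having_nans = np.isnan(arr[-1, ...])
                                  ~~~^^^^^^^^^
IndexError: index -1 is out of bounds for axis 0 with size 0
```

View pics/side5.png

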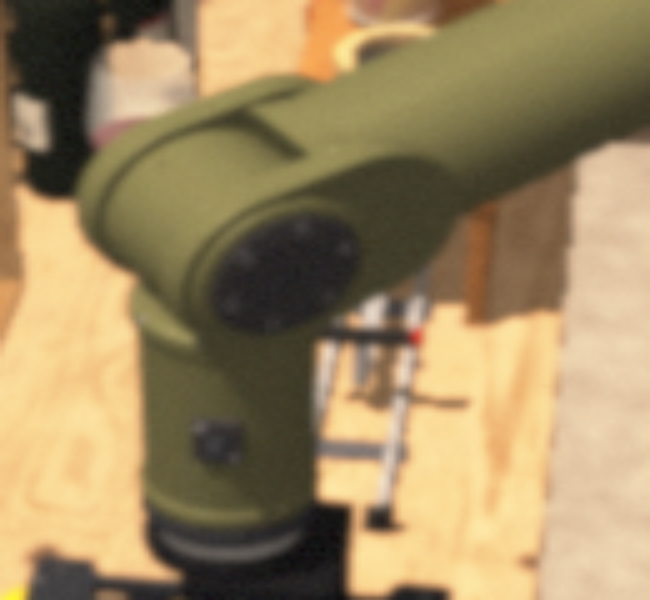

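The arm blocks the bay. The visible bar end at (418,337) has moved 347 mm, matching a full stroke. I'll move the arm aside and look again.

```bash
python3 -m jog '[{"dp":[5,-5,0],"twist":0,"fingers":0.46},{"dp":[10,-10,0],"twist":0,"fingers":0.46},{"dp":[14,-15,0],"twist":0,"fingers":0.46},{"dp":[18,-20,0],"twist":0,"fingers":0.46},{"dp":[22,-24,0],"twist":0,"fingers":0.46},{"dp":[25,-28,0],"twist":0,"fingers":0.46},{"dp":[25,-28,0],"twist":0,"fingers":0.46},{"dp":[25,-28,0],"twist":0,"fingers":0.46}]'; python3 jars.py; python3 red.py;python3 - <<'E'
from meas import *
c=cam('side')
cv2.imwrite('pics/side6.png',cv2.resize(c['pixels'][110:230,270:400],None,fx=6,fy=5,interpolation=2))
W=cloud(c)
m=(W[...,2]>.03)&(W[...,2]<.115)&(W[...,0]>.395)&(W[...,0]<.485)&(W[...,1]>-.65)&(W[...,1]<-.37)
for b in blobs(c,W,m,8): print(b[0].round(),b[1],b[2:],c['pixels'][int(b[0][1]),int(b[0][0])])
E
```

```text
time_s: 44.88
tool_pos: [0.1713, 0.6004, 0.2104]
tool_rot: [179.9, -0.0, 89.2]
force: [0.9, -0.9, -0.0]
grip_width: 0.0403
grasp_force: 0.0
side 155 CHERRY [ 0.44  -0.412  0.232] ext [0.058 0.073 0.013]
top 307 CHERRY [ 0.435 -0.416  0.232] ext [0.061 0.06  0.015]
[332. 192.] 4 [ 0.478 -0.229  0.086]
[352. 194.] 6 [ 0.409 -0.226  0.087]
[347. 168.] 230 (array([ 0.44427705, -0.44419924,  0.04194982]), array([ 0.40300286, -0.49029574,  0.03048459]), array([ 0.48428054, -0.372367  ,  0.05493837])) [63 51 45]
```

View pics/side6.png

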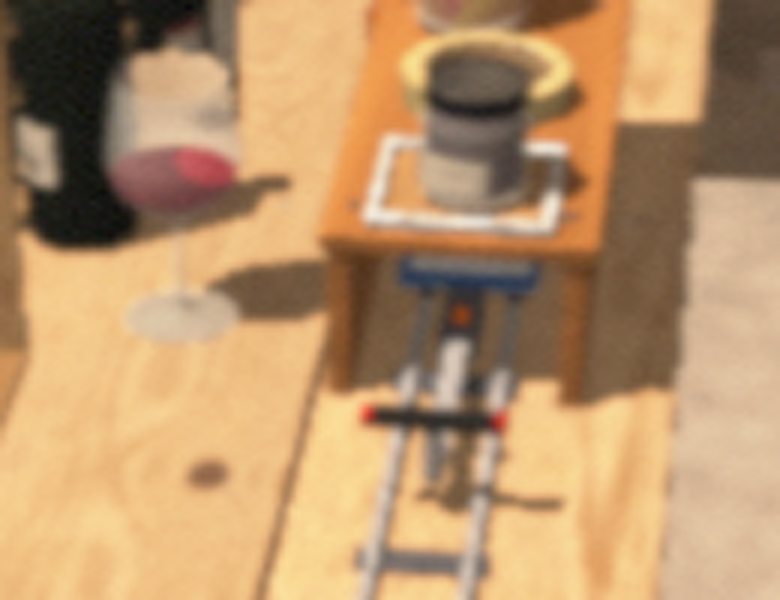

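The cherry jar stands in the tray at (475,130). The trolley's blue end is inside the bay at (465,272) and the orange button is out at (460,315). The bar is at y ≈ -.233, so the trolley is home. The arm is clear, so I'll hand in.

```bash
python3 -c "
from cell import env
print(env.sign_off())"
```

```text
the job is handed in; nothing more can be done
None
```

I handed the job in at about 45 s: the cherry jar is on the tray, the handle is locked out, and the trolley is home with all three small jars loaded. The jars were last seen standing as they entered the bay, but the board hides them now. The hand-in call gave no verdict.

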